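Fold up a counter display's header and staple it

ROBOT

A 6-joint arm with a two-finger parallel gripper is mounted at the origin on the work surface. World frame = base frame: x ahead of the robot, y to its left, z up, the work surface at z = 0. Lengths are in m, angles in rad, forces in N, time in s.
With the tool pointing down it reaches from about 0.225 to 0.875 m from the base axis. Payload 3.4 kg.
Tool frame: the origin (TCP) lies on the mounting face of the last link; the fingertips stand 173 mm ahead of it and the grasp point (between the pads) lies 155 mm ahead of it; z points along the fingers, y is the direction in which the jaws open and shut (so a half turn about z gives the same grasp; the last joint's range is limited). The gripper opens to 85 mm and grips with 20 to 120 N. Pads are 22 mm wide; open, the fingers measure 114 mm over their backs; the gripper's body (76 mm by 85 mm) begins 54 mm behind the grasp point. The pads swing forward as they close: fully open they stand 13 mm farther back than shut.
Start: joints at [-1.33, 0.276, 1.505, -0, 1.361, -0.121], TCP at [0.204, -0.538, 0.405] pointing down, gripper open.
Joint ranges: [-2.89, 2.89], [-0.75, 2.08], [0.22, 2.7], [-1.18, 4.32], [0.11, 2.71], [-2.7, 2.7]. Speed limits (rad/s): [2.57, 2.57, 3.14, 3.14, 3.14, 3.14].

INTERFACE

Orientations are given as a rotation vector (axis times angle).
In Python, from bench import sense, snapshot, camera_info, finish_job gives the robot as it stands. The module is installed in compiled form; this text tells all that it offers.
- The arm moves only by the shell command python3 -m jog 'ROWS' [FORCE]. ROWS is JSON, a list of rows, each an object of numbers: "fingers": the closure, from 0 (fully open) to 1 (shut); "tx", "ty", "tz": the shift along the tool's x, y, z scaled (see below); "wx", "wy", "wz": the turn, a rotation vector about the tool's x, y, z scaled (see below). In form: [{"fingers": .., "tx": .., "ty": .., "tz": .., "wx": .., "wy": .., "wz": ..}, ...]. A call has 1 to 10 rows; each row is the pose to reach, as a shift and turn from the pose measured when the call began, along the tool's axes at that moment, turning the shorter way round; what a row does not reach only later rows make up. The controller multiplies each number of a shift by 0.12 m and each number of a turn by 360 degrees. A row lasts 1/12 s, in which the tool goes at most 41.7 mm and 7.16 degrees, less where a joint would pass 70% of its speed; a pose out of reach is approached as far as the arm can. A call with a number of a shift or a turn outside -1 to 1 is refused whole. A call with a gripper value outside its range is refused whole. The fingers move at their own pace and stop on an object; FORCE is the grip in N (left out, the last holds). Time passes only in rows, so rows that repeat a pose let the fingers close. It gives the time, the measured TCP pose, the force and the opening at its end, in the units of the state.
- sense(): the state, without advancing time (a new reading comes with each control period).
- snapshot(name): name is "scene" or "top" or "wrist"; returns the picture (420x560x3 uint8, red, green, blue); there is no depth.
- camera_info(name): a dict with "K" (3x3 intrinsics, pixels), "R" (3x3) and "t" (3): a world point X has camera coordinates R X + t. Camera axes: x right, y down, z forward; pixel columns grow to the right and rows downward; lengths in m; the calibration is good to about 2 mm. A picture is of the moment at which its call begins: read the wrist's pose just before it. camera_info takes no time and is no camera call; for the wrist camera it gives the pose at the moment of the call.
- finish_job(): hands the job in, once; it reports no verdict.
The state is a dict: "time": time; "joint_pos": joint angles; "qd": joint speeds; "joint_efforts": joint torques, N m; "position": TCP position; "ee_rot": TCP orientation; "force": force on the tool from outside, world axes, zero at the start; "wrist_torque": the same for the moment, N m; "opening": finger opening in m.
Only numpy, scipy, OpenCV 4.12 (cv2) and the standard library are available. Lean on these libraries where they do the work, as an engineer would, in place of code of your own. Each camera call takes 0.05 s, during which the arm holds its last target. There are 200 camera calls.

TASK

Fold the display carton's back panel up until it stands straight upright by itself after you let go; its stiff crease springs back some way, so it must be bent beyond upright. Then press the stapler's pedal fully down to its stop, hold it there a moment to staple the panel, and let it come up again. Leave the jars in the carton, the other jars, the silver burner and the scoop where they are.

Things in the scene. Friction and masses are not known exactly. Their poses are not given: they have to be found in the camera images.
- stand: grey steel stapling stand, base plate 200 (x) x 240 (y) x 10 mm, fixed to the counter; origin at the centre of its underside, z up, -x is its front. Clamped on it an open cardboard tray 130 (x) x 190 (y) mm, centred 20 mm in front of the origin, its rim 70 mm above the counter. A dark stapling head, 44 x 75 mm, top 56 mm above the counter, stands behind the tray
- crease_mid (a point): middle of the crease (hinge line) of the header panel on the tray's back rim: 43 mm behind the stand's origin (its +x), 70 mm above the counter; the crease runs along the stand's y; axes as the stand's
- header: the header panel: stiff board 8 mm thick, 170 mm wide, reaching 127 mm from the crease. Origin mid-crease, z along the panel to its free edge, y along the crease, x normal to it (to the back when upright). It starts leaning forward over the tray, 20 to 45 degrees from upright. It needs 2 to 4 N at the free edge to fold, springs back on release (find out how far), then stays
- header_edge (a point): middle of the header panel's free edge, 127 mm from the crease; axes as the panel's
- pedal_base: the stapler's pedal box: dark steel base 135 (x) x 100 (y) x 12 mm with two cheeks 48 mm high at its back, fixed to the counter; origin at the centre of its underside, -x its front. It stands left or right of the stand, the kitchen scale on the other side
- pedal (a joint): the pedal's angle in rad: 0 at rest (sloping up to the front by 0.30 rad), 0.25 fully down at its stop. It springs back up by itself; some 5 N to start and 9 N at the stop, at the pad
- pedal_pad (a point): middle of the ribbed pad on the top face of the pedal, a bare steel plate 110 mm long and 66 mm wide, hinged 50 mm behind the pedal box's origin and 37 mm above the counter; the pad lies 83 mm in front of the hinge, about 65 mm above the counter at rest; z is vertical at rest
- pot0: bystander: little jar with a lid, diameter 49, 42 mm tall, in the tray at the stand's -y side; origin under its centre
- pot1: bystander: the same, in the middle of the tray
- pot2: bystander: the same, in the tray at the stand's +y side
- tall_jar: bystander: jar with a lid, diameter 75, 115 mm tall, on the counter; origin under its centre
- burner: bystander: silver goblet-shaped incense burner, diameter 84, 85 mm tall; origin under its centre
- red_pot: bystander: squat jar with a lid, diameter 71, 55 mm tall, on the counter; origin under its centre
- scoop: bystander: steel scoop 160 mm long lying on the counter along its x; origin under its middle
Mind the look-alikes: they are no part of the job. Of the things that look like the pedal_base, take the one that is farthest to the robot's left at the start.

How it is judged:
By the outcome, as a careful person would: the job done as asked, in the order asked, and still so for the second after the job is handed in, with the robot touching nothing.
It also fails if it takes over 64 s, if anything falls off the work surface, if the arm or the gripper's body presses on something with over 40 N, if the wrist force passes 120 N, or if a joint passes its speed limit or range.

## Working session

There is one attempt and no reset: what is moved stays moved. The work goes in short steps, Python scripts to look and compute and a shell command to move; the robot and the scene stay as the last step left them, time stands still between calls to the robot, and variables do not carry over. Pictures are saved under pics/ and viewed, about 8 in all and at most 12, crops included, and the job is handed in when it is done.

```bash
mkdir -p pics; python3 - <<'E'
from bench import *
import cv2
for n in("scene","top"):
    im=snapshot(n); cv2.imwrite(f"pics/{n}0.png",im[:,:,::-1]); c=camera_info(n); print(n,c)
print(sense())
E
```

```text
scene {'K': array([[409.73586177,   0.        , 279.58607905],
       [  0.        , 409.73586177, 205.49485605],
       [  0.        ,   0.        ,   1.        ]]), 'R': array([[ 0.82069353,  0.57130767,  0.0083468 ],
       [ 0.48774786, -0.69290005, -0.53102876],
       [-0.29759731,  0.43988301, -0.84731268]]), 't': array([-0.46488854, -0.19909334,  1.42893588])}
top {'K': array([[473.84765121,   0.        , 280.0148352 ],
       [  0.        , 473.84765121, 207.24026167],
       [  0.        ,   0.        ,   1.        ]]), 'R': array([[ 0.02509977, -0.99946428, -0.02100355],
       [-0.99864311, -0.02410912, -0.04615949],
       [ 0.04562838,  0.02213364, -0.99871325]]), 't': array([-0.00191732,  0.57375638,  1.11102086])}
{'time': 0.1, 'joint_pos': array([-1.33000511e+00,  2.76519993e-01,  1.50599878e+00, -7.32405753e-06,
        1.36071014e+00, -1.20985994e-01]), 'qd': array([-0.00165563, -0.0011259 , -0.00250069,  0.00019952,  0.00104695,
        0.00070183]), 'joint_efforts': array([ 3.25031302e-03, -4.17698264e+01, -2.46404922e+01,  1.60380807e-05,
        5.82660708e-03,  1.01513388e-05]), 'position': array([ 0.20346941, -0.53759392,  0.40393578]), 'ee_rot': array([-3.08872842e+00, -5.64892901e-01,  1.65015537e-04]), 'force': array([-0.33318269, -0.05800326,  0.56509672]), 'wrist_torque': array([-0.02214429, -0.0124821 ,  0.06653539]), 'opening': 0.08546758607165333}
```

View pics/scene0.png

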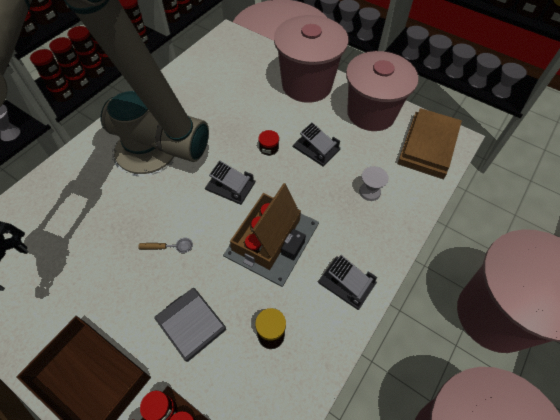

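View pics/top0.png

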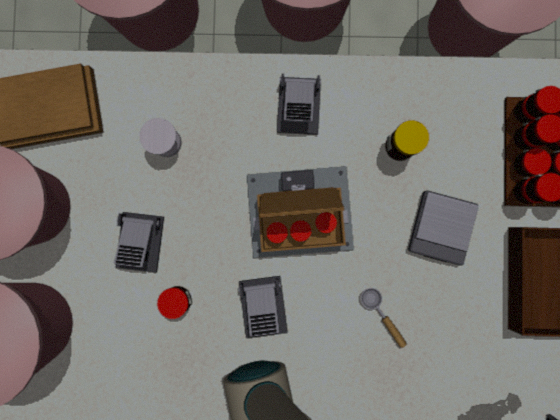

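The top view (x up, y left) shows the stand at (300,212) and three pedals at (138,242), (298,105) and (263,307). The leftmost one, at (138,242), is the target. The scale is on the other side at (443,227), which fits. Next I'll enlarge both views to get corners.

```bash
python3 - <<'E'
import cv2,numpy as np
t=cv2.imread("pics/top0.png"); s=cv2.imread("pics/scene0.png")
a=cv2.resize(t[160:270,100:360],None,fx=3,fy=3,interpolation=cv2.INTER_CUBIC)
b=cv2.resize(s[150:285,195:325],None,fx=2,fy=2,interpolation=cv2.INTER_CUBIC)
im=np.zeros((600,780,3),np.uint8); im[:330]=a; im[330:600,:260]=b
im=cv2.convertScaleAbs(im,alpha=1.5); cv2.imwrite("pics/c1.png",im)
E
```

```text
(no output)
```

View pics/c1.png

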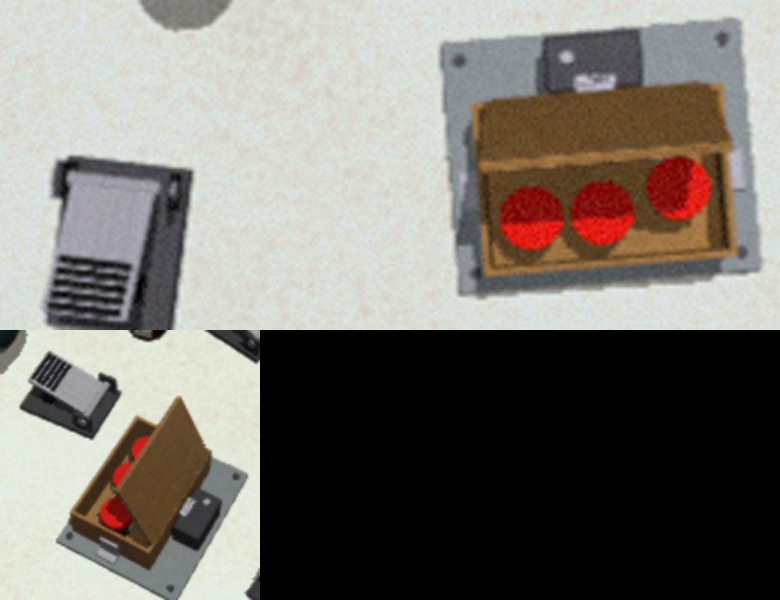

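```bash
cat > h.py <<'E'
import numpy as np
from bench import camera_info
C={n:camera_info(n) for n in("top","scene")}
def ray(n,u,v,c=None):
    c=c or C[n]; R=c["R"]; o=-R.T@c["t"]; d=R.T@np.linalg.solve(c["K"],[u,v,1.]); return o,d/np.linalg.norm(d)
def onz(n,u,v,z,c=None):
    o,d=ray(n,u,v,c); return o+d*(z-o[2])/d[2]
def tri(p,q):
    A=[];b=[]
    for o,d in(ray("top",*p),ray("scene",*q)):
        P=np.eye(3)-np.outer(d,d);A.append(P);b.append(P@o)
    X=np.linalg.solve(sum(A),sum(b)); r=[np.linalg.norm(P@X-c) for P,c in zip(A,b)]; return X,r
def t(x,y): return 100+x/3,160+y/3
def s(x,y): return 195+x/2,150+(y-330)/2
E
python3 - <<'E'
from h import *
np.set_printoptions(precision=4,suppress=True)
P=[onz("top",*t(*p),.01) for p in((441,43),(740,19),(761,272),(458,295))]
P=np.array(P);print(P); print([np.linalg.norm(P[i]-P[i-1]) for i in range(4)])
c=P.mean(0); x=(P[0]+P[1]-P[2]-P[3]);x/=np.linalg.norm(x); y=P[0]+P[3]-P[1]-P[2]
print("stand",c,"yawx",np.arctan2(x[1],x[0]),"yawy",np.arctan2(-y[0],y[1]))
print("crease pred",c+.043*x)
for p in((471,103),(722,84)): print("rim",onz("top",*t(*p),.07))
for p,q in(((480,160),(178,399)),((733,148),(118,490))): print("edge",tri(t(*p),s(*q)))
print("pad",onz("top",*t(92,290),.065))
for p in((72,172),(160,180)): print("pedal back",onz("top",*t(*p),.037))
print("base backright",onz("top",*t(192,170),.012))
print("base fr",onz("top",158,272,.012),"fl",onz("top",116,267,.03))
E
```

```text
[[ 0.6506  0.0932  0.01  ]
 [ 0.6751 -0.144   0.01  ]
 [ 0.4753 -0.1642  0.01  ]
 [ 0.451   0.0741  0.01  ]]
[np.float64(0.2005064260542339), np.float64(0.23845802455080897), np.float64(0.2007995276986532), np.float64(0.239528477453856)]
stand [ 0.563  -0.0353  0.01  ] yawx 0.09815997259162315 yawy 0.10238531682861993
crease pred [ 0.6058 -0.031   0.01  ]
rim [0.5989 0.0636 0.07  ]
rim [ 0.6177 -0.1245  0.07  ]
edge (array([0.5504, 0.0469, 0.1794]), [np.float64(0.0029220616210846842), np.float64(0.0029220616210847363)])
edge (array([ 0.566 , -0.1199,  0.1827]), [np.float64(0.0015536397447007903), np.float64(0.0015536397447009887)])
pad [0.4509 0.3468 0.065 ]
pedal back [0.5401 0.3756 0.037 ]
pedal back [0.5356 0.3064 0.037 ]
base backright [0.5445 0.2884 0.012 ]
base fr [0.4129 0.2979 0.012 ] fl [0.4236 0.3922 0.03  ]
```

```bash
python3 - <<'E'
import cv2,numpy as np
t=cv2.imread("pics/top0.png"); s=cv2.imread("pics/scene0.png")
a=cv2.resize(t[205:280,105:172],None,fx=6,fy=6,interpolation=cv2.INTER_CUBIC)
b=cv2.resize(s[155:205,200:260],None,fx=6,fy=6,interpolation=cv2.INTER_CUBIC)
im=np.zeros((450,770,3),np.uint8); im[:,:402]=a; im[:300,410:770]=b
cv2.imwrite("pics/c2.png",cv2.convertScaleAbs(im,alpha=1.7))
E
```

```text
(no output)
```

View pics/c2.png

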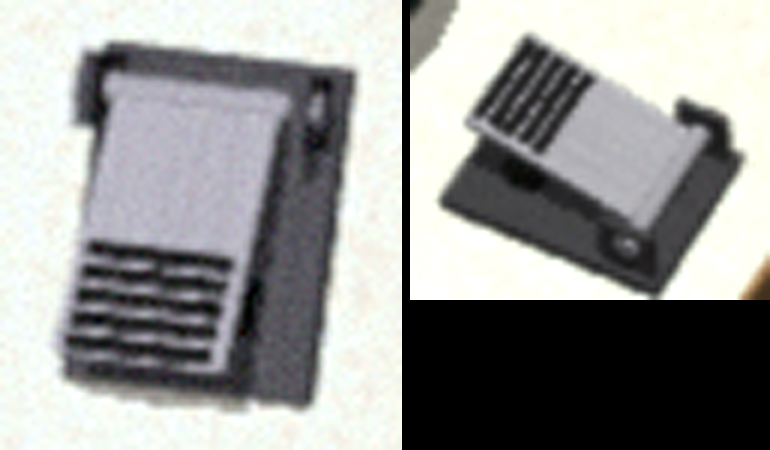

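Stand: origin (0.563,-0.035), yaw 0.10, plate sides 0.2005 x 0.239, which matches the given size. The panel edge is at about (0.558,-0.037,0.181), a lean of about 23°. The crop shows the pedal's ribbed pad centred near top pixel (130,255.5) and scene pixel (221,170). Now I'll move in front of the panel, clear and high, with the fingers shut.

```bash
python3 -m jog '[{"fingers":1,"tx":0.9,"ty":-0.75,"wz":0.0415},{"fingers":1,"tx":0.9,"ty":-0.75,"wz":0.0415},{"fingers":1,"tx":0.9,"ty":-0.75,"wz":0.0415},{"fingers":1,"tx":0.9,"ty":-0.75,"wz":0.0415},{"fingers":1,"tx":0.9,"ty":-0.75,"wz":0.0415},{"fingers":1,"tx":0.9,"ty":-0.75,"wz":0.0415},{"fingers":1,"tx":0.9,"ty":-0.75,"wz":0.0415}]'
python3 -m jog '[{"fingers":1,"tx":0.68,"ty":-0.95},{"fingers":1,"tx":0.68,"ty":-0.95},{"fingers":1,"tx":0.68,"ty":-0.95},{"fingers":1,"tx":0.68,"ty":-0.95},{"fingers":1,"tx":0.68,"ty":-0.95},{"fingers":1,"tx":0.68,"ty":-0.95}]'
python3 - <<'E'
from h import *
from scipy.spatial.transform import Rotation as R
from bench import sense
s_=sense();M=R.from_rotvec(s_["ee_rot"]).as_matrix()
tgt=np.array([.48,-.05,.35]); print(s_["position"],M.round(3),(M.T@(tgt-s_["position"])/.12).round(3))
print("pad",tri((105+150/6,205+303/6),(200+125/6,155+92/6)))
rb=onz("top",105+355/6,205+72/6,.012);rf=onz("top",105+305/6,205+405/6,.012)
lb=onz("top",105+80/6,205+50/6,.048)
print(rb,rf,lb,np.linalg.norm(rb-rf),np.arctan2(*(rb-rf)[1::-1]))
E
```

```text
[ 0.20346941 -0.53759392  0.40393578] [[ 0.935  0.354 -0.   ]
 [ 0.354 -0.935  0.002]
 [ 0.    -0.002 -1.   ]] [ 3.593 -2.984  0.455]
pad (array([0.41228216, 0.14207795, 0.19854329]), [np.float64(0.16178368759268402), np.float64(0.16178368759268405)])
[0.54371908 0.28795253 0.012     ] [0.41158244 0.303028   0.012     ] [0.54889597 0.38524752 0.048     ] 0.13299383838322298 -0.11359883483477842invalid input at $[0]: expected keys fingers, tx, ty, tz, wx, wy, wz
invalid input at $[0]: expected keys fingers, tx, ty, tz, wx, wy, wz
```

All seven keys are required, so nothing moved. The pedal I matched in the scene view was also the wrong one: the target there is the one at (318,143).

```bash
python3 -m jog '[{"fingers":1,"tx":0.9,"ty":-0.75,"tz":0,"wx":0,"wy":0,"wz":0.0415},{"fingers":1,"tx":0.9,"ty":-0.75,"tz":0,"wx":0,"wy":0,"wz":0.0415},{"fingers":1,"tx":0.9,"ty":-0.75,"tz":0,"wx":0,"wy":0,"wz":0.0415},{"fingers":1,"tx":0.9,"ty":-0.75,"tz":0,"wx":0,"wy":0,"wz":0.0415},{"fingers":1,"tx":0.9,"ty":-0.75,"tz":0,"wx":0,"wy":0,"wz":0.0415},{"fingers":1,"tx":0.9,"ty":-0.75,"tz":0,"wx":0,"wy":0,"wz":0.0415}]'
python3 -m jog '[{"fingers":1,"tx":0.68,"ty":-0.95,"tz":0,"wx":0,"wy":0,"wz":0},{"fingers":1,"tx":0.68,"ty":-0.95,"tz":0,"wx":0,"wy":0,"wz":0},{"fingers":1,"tx":0.68,"ty":-0.95,"tz":0,"wx":0,"wy":0,"wz":0},{"fingers":1,"tx":0.68,"ty":-0.95,"tz":0,"wx":0,"wy":0,"wz":0},{"fingers":1,"tx":0.68,"ty":-0.95,"tz":0,"wx":0,"wy":0,"wz":0}]'
python3 -m jog '[{"fingers":1,"tx":0.68,"ty":-0.95,"tz":0,"wx":0,"wy":0,"wz":0},{"fingers":1,"tx":0.68,"ty":-0.95,"tz":0,"wx":0,"wy":0,"wz":0},{"fingers":1,"tx":0.68,"ty":-0.95,"tz":0,"wx":0,"wy":0,"wz":0},{"fingers":1,"tx":0.68,"ty":-0.95,"tz":0,"wx":0,"wy":0,"wz":0},{"fingers":1,"tx":0.68,"ty":-0.95,"tz":0,"wx":0,"wy":0,"wz":0}]'
cat > st.py <<'E'
from h import *
import sys
from scipy.spatial.transform import Rotation as R
from bench import sense
np.set_printoptions(precision=4,suppress=True)
s_=sense();M=R.from_rotvec(s_["ee_rot"]).as_matrix()
tgt=np.array(eval(sys.argv[1])); p=s_["position"]
print("t",s_["time"],"pos",p,"tip",p+.173*M[:,2],"f",s_["force"],"q",s_["joint_pos"])
print("shift",(M.T@(tgt-p)/.12).round(3),"yaw",np.arctan2(M[1,0],M[0,0]))
E
python3 st.py '[.48,-.05,.323]'
python3 - <<'E'
import cv2
s=cv2.imread("pics/scene0.png")
cv2.imwrite("pics/c3.png",cv2.convertScaleAbs(cv2.resize(s[115:170,285:350],None,fx=8,fy=8,interpolation=cv2.INTER_CUBIC),alpha=1.7))
E
```

```text
time: 0.6
position: [0.2729, -0.4145, 0.4041]
ee_rot: [-3.136, -0.162, 0.001]
force: [0.0, 0.6, -0.1]
opening: 0.0121
time: 1.02
position: [0.3433, -0.2913, 0.4041]
ee_rot: [-3.135, -0.166, 0.0]
force: [-0.9, -0.1, 0.2]
opening: 0.0
time: 1.43
position: [0.4138, -0.1687, 0.4043]
ee_rot: [-3.135, -0.17, -0.001]
force: [-0.1, 0.4, -0.4]
opening: -0.0002
t 1.4333 pos [ 0.4138 -0.1687  0.4043] tip [ 0.4139 -0.1683  0.2313] f [-0.142   0.3563 -0.3561] q [-0.5439  0.0813  1.7557  0.0022  1.3052  0.9179]
shift [ 0.655 -0.922  0.68 ] yaw 0.10844638356271125
```

View pics/c3.png

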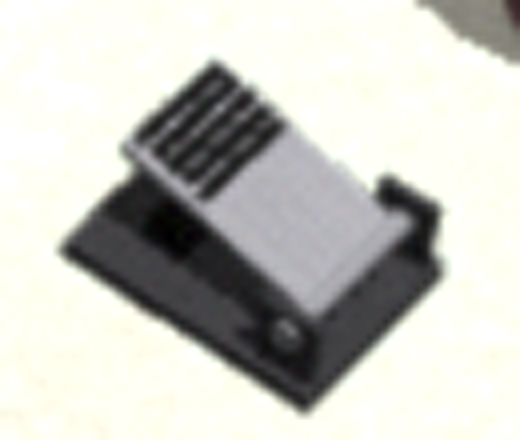

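```bash
python3 -m jog '[{"fingers":1,"tx":0.65,"ty":-0.92,"tz":0.68,"wx":0,"wy":0,"wz":0},{"fingers":1,"tx":0.65,"ty":-0.92,"tz":0.68,"wx":0,"wy":0,"wz":0},{"fingers":1,"tx":0.65,"ty":-0.92,"tz":0.68,"wx":0,"wy":0,"wz":0},{"fingers":1,"tx":0.65,"ty":-0.92,"tz":0.68,"wx":0,"wy":0,"wz":0},{"fingers":1,"tx":0.65,"ty":-0.92,"tz":0.68,"wx":0,"wy":0,"wz":0},{"fingers":1,"tx":0.65,"ty":-0.92,"tz":0.68,"wx":0,"wy":0,"wz":0}]'
python3 -m jog '[{"fingers":1,"tx":0.1,"ty":0,"tz":0,"wx":0,"wy":0,"wz":0},{"fingers":1,"tx":0.2,"ty":0,"tz":0,"wx":0,"wy":0,"wz":0},{"fingers":1,"tx":0.3,"ty":0,"tz":0,"wx":0,"wy":0,"wz":0},{"fingers":1,"tx":0.4,"ty":0,"tz":0,"wx":0,"wy":0,"wz":0},{"fingers":1,"tx":0.5,"ty":0,"tz":0,"wx":0,"wy":0,"wz":0},{"fingers":1,"tx":0.6,"ty":0,"tz":0,"wx":0,"wy":0,"wz":0},{"fingers":1,"tx":0.7,"ty":0,"tz":0,"wx":0,"wy":0,"wz":0},{"fingers":1,"tx":0.8,"ty":0,"tz":0,"wx":0,"wy":0,"wz":0},{"fingers":1,"tx":0.9,"ty":0,"tz":0,"wx":0,"wy":0,"wz":0}]'
python3 st.py '[.608,-.031,.323]'
python3 -c "
from h import *
print(tri((105+150/6,205+303/6),(311.2,131.2)))"
```

```text
time: 1.93
position: [0.4802, -0.0514, 0.3216]
ee_rot: [-3.136, -0.172, 0.003]
force: [-0.2, -1.0, 0.0]
opening: 0.0003
time: 2.68
position: [0.5907, -0.0404, 0.3303]
ee_rot: [3.133, 0.173, 0.019]
force: [-2.8, -1.8, 29.1]
opening: -0.0003
t 2.6833 pos [ 0.5907 -0.0404  0.3303] tip [ 0.5928 -0.041   0.1573] f [-2.8433 -1.8036 29.1453] q [-0.1855  0.3471  1.591  -0.0009  1.1908  1.2755]
shift [ 0.152 -0.062  0.062] yaw 0.11006970364218097
(array([0.45344286, 0.34964693, 0.06178485]), [np.float64(0.00014798496989873344), np.float64(0.00014798496989863882)])
```

A 29 N upward force is unexpected, so I'll look before pushing further.

```bash
python3 - <<'E'
from bench import *
import cv2,numpy as np
a=snapshot("scene")[110:285,190:400,::-1]; b=snapshot("wrist")[:,:,::-1]; 
im=np.zeros((590,800,3),np.uint8); im[:350,:420]=cv2.resize(a,None,fx=2,fy=2,interpolation=cv2.INTER_CUBIC); im[:285,420:]=cv2.resize(b,(380,285)); c=snapshot("top")[130:270,220:380,::-1]; im[290:290+280,430:750]=cv2.resize(c,None,fx=2,fy=2)
cv2.imwrite("pics/p5.png",cv2.convertScaleAbs(im,alpha=1.5)); print(sense()["force"])
E
```

```text
[-1.89412351 -0.09822519 -1.42935962]
```

View pics/p5.png

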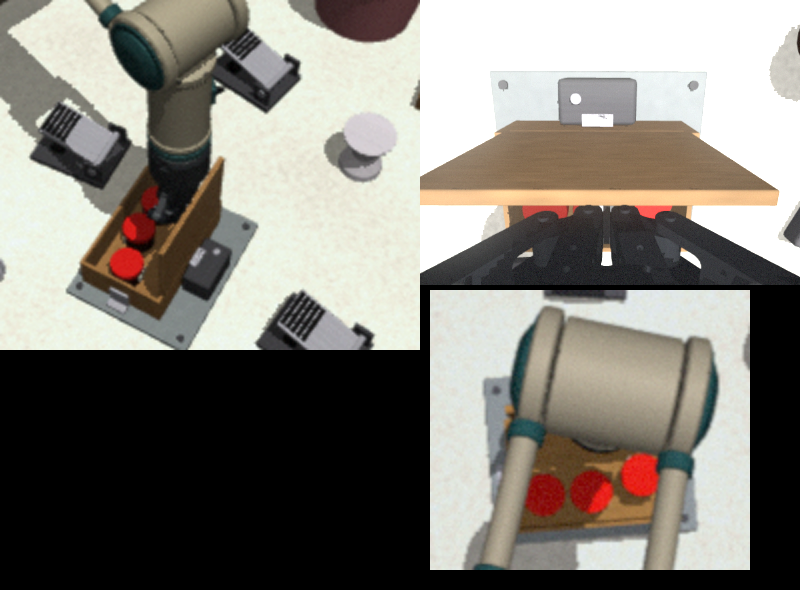

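The fingers are in front of the panel (wrist view), the panel is nearly upright, and the jars are still in place. The force has dropped to about 2 N, so the peak was transient, probably the edge rising along the finger linkage. I'll raise slightly and push on more slowly.

```bash
python3 st.py '[.606,-.031,.340]'; python3 -m jog '[{"fingers":1,"tx":-0.05,"ty":0,"tz":-0.03,"wx":0,"wy":0,"wz":0},{"fingers":1,"tx":-0.05,"ty":0,"tz":-0.07,"wx":0,"wy":0,"wz":0},{"fingers":1,"tx":0,"ty":0,"tz":-0.1,"wx":0,"wy":0,"wz":0},{"fingers":1,"tx":0.03,"ty":0,"tz":-0.1,"wx":0,"wy":0,"wz":0},{"fingers":1,"tx":0.06,"ty":0,"tz":-0.1,"wx":0,"wy":0,"wz":0},{"fingers":1,"tx":0.09,"ty":0,"tz":-0.1,"wx":0,"wy":0,"wz":0},{"fingers":1,"tx":0.12,"ty":0,"tz":-0.1,"wx":0,"wy":0,"wz":0},{"fingers":1,"tx":0.14,"ty":0,"tz":-0.1,"wx":0,"wy":0,"wz":0},{"fingers":1,"tx":0.14,"ty":0,"tz":-0.1,"wx":0,"wy":0,"wz":0}]'; python3 st.py '[.612,-.031,.340]'
```

```text
t 2.8333 pos [ 0.5897 -0.0399  0.3249] tip [ 0.5905 -0.0401  0.1519] f [-1.8941 -0.0982 -1.4294] q [-0.1853  0.3522  1.5975  0.0001  1.1872  1.2753]
shift [ 0.143 -0.059 -0.126] yaw 0.11011905630588713
time: 3.58
position: [0.6069, -0.038, 0.3365]
ee_rot: [3.136, 0.173, 0.007]
force: [-1.2, -0.7, 0.9]
opening: -0.0004
t 3.5833 pos [ 0.6069 -0.038   0.3365] tip [ 0.6076 -0.0381  0.1635] f [-1.1906 -0.691   0.8678] q [-0.177   0.3674  1.5422  0.0001  1.2278  1.2835]
shift [ 0.049 -0.053 -0.029] yaw 0.11026836360004352
```

```bash
cat > sn.py <<'E'
import sys,pickle,cv2
from bench import *
n=sys.argv[1]; c=camera_info("wrist"); im=snapshot("wrist"); pickle.dump(c,open(f"{n}.pkl","wb")); cv2.imwrite(f"pics/{n}w.png",im[:,:,::-1]); cv2.imwrite(f"pics/{n}s.png",snapshot("scene")[:,:,::-1])
E
python3 sn.py a
python3 -m jog '[{"fingers":1,"tx":-0.1,"ty":0,"tz":0,"wx":0,"wy":0,"wz":0},{"fingers":1,"tx":-0.25,"ty":0,"tz":0,"wx":0,"wy":0,"wz":0},{"fingers":1,"tx":-0.4,"ty":0,"tz":0,"wx":0,"wy":0,"wz":0},{"fingers":1,"tx":-0.4,"ty":0,"tz":0,"wx":0,"wy":0,"wz":0},{"fingers":1,"tx":-0.4,"ty":0,"tz":0,"wx":0,"wy":0,"wz":0}]'
python3 sn.py b
python3 - <<'E'
import cv2,numpy as np
f=lambda n:cv2.imread(f"pics/{n}.png")
L=[cv2.resize(f(n),(400,300)) for n in("aw","bw")]+[cv2.resize(f(n)[150:270,210:370],(400,300),interpolation=cv2.INTER_CUBIC) for n in("as","bs")]
cv2.imwrite("pics/p6.png",cv2.convertScaleAbs(np.vstack([np.hstack(L[:2]),np.hstack(L[2:])]),alpha=1.4))
E
```

```text
time: 4.1
position: [0.5587, -0.0433, 0.3367]
ee_rot: [3.136, 0.172, 0.01]
force: [0.2, -0.6, 0.4]
opening: 0.0
```

View pics/p6.png

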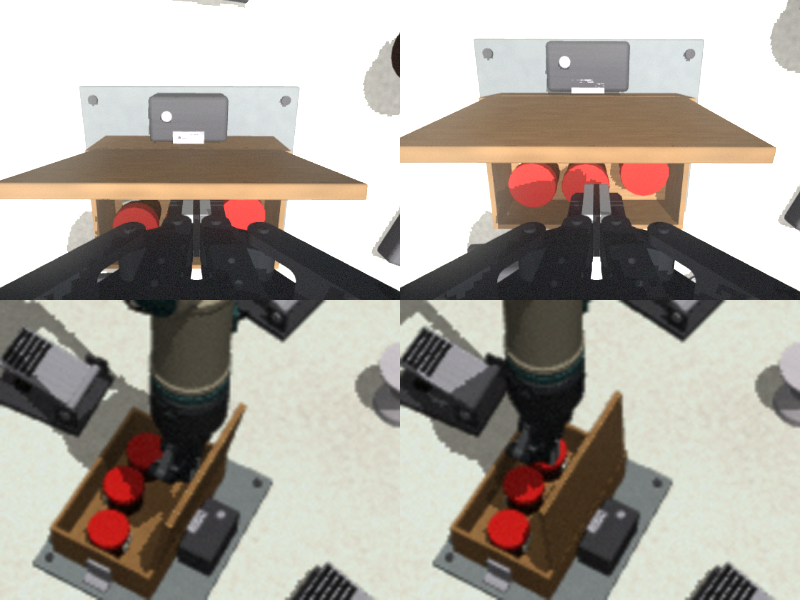

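The free edge shows as an orange strip in both wrist views: row about 191 pushed and 155 released, on the 400x300 display. Computing the panel angle from it, using the known radius.

```bash
cat > ang.py <<'E'
import sys,pickle,cv2
from h import *
from scipy.optimize import brentq
cr=np.array([.6058,-.031,.07]); ex=np.array([np.cos(.1),np.sin(.1),0])
def run(n):
    im=cv2.imread(f"pics/{n}w.png").astype(int); c=pickle.load(open(f"{n}.pkl","rb"))
    A=[]
    for u in(100,140,180,400,440):
        col=im[:,u]; m=(col[:,2]>140)&(col[:,2]-col[:,0]>70)&(col[:,1]>80)   # light orange strip
        v=np.flatnonzero(m)
        if not len(v): continue
        runs=np.split(v,np.flatnonzero(np.diff(v)>2)+1); r=max(runs,key=len)
        o,d=ray(None,u,(r[0]+r[-1])/2,c); o=o-cr
        f=lambda k:np.hypot((o+k*d)@ex,(o+k*d)[2])-.127
        k=np.linspace(0,.5,2001); F=np.array([f(q) for q in k]); i=np.flatnonzero(F[:-1]*F[1:]<0)
        if len(i)==0: print(u,"none",r[0],r[-1],F.min());continue
        q=o+brentq(f,k[i[0]],k[i[0]+1])*d; A.append(np.degrees(np.arctan2(q@ex,q[2]))); print(u,r[0],r[-1],round(A[-1],2),(q+cr).round(3))
    print(n,"angle from upright (+back)",np.median(A))
for n in sys.argv[1:]: run(n)
E
python3 ang.py a b
```

```text
140 258 272 10.2 [0.625 0.008 0.195]
180 258 267 10.62 [ 0.627 -0.005  0.195]
400 260 277 10.03 [ 0.633 -0.076  0.195]
440 263 264 10.82 [ 0.636 -0.088  0.195]
a angle from upright (+back) 10.413038085830184
140 206 220 -3.49 [0.595 0.002 0.197]
180 206 216 -3.15 [ 0.597 -0.01   0.197]
400 210 218 -3.3 [ 0.603 -0.077  0.197]
b angle from upright (+back) -3.3029002245491816
```

The panel was pushed to +10.4° and released to -3.3°, so springback is about 13.7°. Next push goes to about 14°.

```bash
python3 -m jog '[{"fingers":1,"tx":0.2,"ty":0,"tz":0,"wx":0,"wy":0,"wz":0},{"fingers":1,"tx":0.3,"ty":0,"tz":0,"wx":0,"wy":0,"wz":0},{"fingers":1,"tx":0.36,"ty":0,"tz":0,"wx":0,"wy":0,"wz":0},{"fingers":1,"tx":0.4,"ty":0,"tz":0,"wx":0,"wy":0,"wz":0},{"fingers":1,"tx":0.43,"ty":0,"tz":0,"wx":0,"wy":0,"wz":0},{"fingers":1,"tx":0.46,"ty":0,"tz":0,"wx":0,"wy":0,"wz":0},{"fingers":1,"tx":0.46,"ty":0,"tz":0,"wx":0,"wy":0,"wz":0},{"fingers":1,"tx":0.46,"ty":0,"tz":0,"wx":0,"wy":0,"wz":0}]'
python3 sn.py c
python3 -m jog '[{"fingers":1,"tx":-0.1,"ty":0,"tz":0,"wx":0,"wy":0,"wz":0},{"fingers":1,"tx":-0.25,"ty":0,"tz":0,"wx":0,"wy":0,"wz":0},{"fingers":1,"tx":-0.46,"ty":0,"tz":0,"wx":0,"wy":0,"wz":0},{"fingers":1,"tx":-0.46,"ty":0,"tz":0,"wx":0,"wy":0,"wz":0},{"fingers":1,"tx":-0.46,"ty":0,"tz":0,"wx":0,"wy":0,"wz":0}]'
python3 sn.py d; python3 ang.py c d
```

```text
time: 4.87
position: [0.6141, -0.0373, 0.3366]
ee_rot: [3.136, 0.173, 0.008]
force: [-2.9, -0.4, -0.8]
opening: 0.0001
time: 5.38
position: [0.5589, -0.0435, 0.3378]
ee_rot: [3.135, 0.171, 0.015]
force: [1.1, -0.1, 0.1]
opening: -0.0001
140 251 261 14.61 [0.634 0.009 0.193]
180 251 256 15.03 [ 0.636 -0.004  0.193]
400 254 258 14.95 [ 0.643 -0.075  0.193]
c angle from upright (+back) 14.951270244758467
100 181 181 1.15 [0.604 0.014 0.197]
140 175 190 0.99 [0.605 0.002 0.197]
180 175 187 1.25 [ 0.606 -0.01   0.197]
400 180 185 1.3 [ 0.613 -0.075  0.197]
d angle from upright (+back) 1.1987767557493085
```

Released, the panel stands at +1.2°. I'll recheck that from the top camera once the arm is away. The base geometry puts the pad at (0.450,0.349), and triangulation gives (0.453,0.350,0.062), so they agree. Moving over it.

```bash
python3 -m jog '[{"fingers":1,"tx":-0.3,"ty":0,"tz":-0.2,"wx":0,"wy":0,"wz":0},{"fingers":1,"tx":-0.52,"ty":-0.3,"tz":-0.3,"wx":0,"wy":0,"wz":0},{"fingers":1,"tx":-0.52,"ty":-0.84,"tz":-0.3,"wx":0,"wy":0,"wz":0},{"fingers":1,"tx":-0.52,"ty":-0.84,"tz":-0.3,"wx":0,"wy":0,"wz":0},{"fingers":1,"tx":-0.52,"ty":-0.84,"tz":-0.3,"wx":0,"wy":0,"wz":0},{"fingers":1,"tx":-0.52,"ty":-0.84,"tz":-0.3,"wx":0,"wy":0,"wz":0}]'
python3 -m jog '[{"fingers":1,"tx":0,"ty":-0.84,"tz":0,"wx":0,"wy":0,"wz":0},{"fingers":1,"tx":0,"ty":-0.84,"tz":0,"wx":0,"wy":0,"wz":0},{"fingers":1,"tx":0,"ty":-0.84,"tz":0,"wx":0,"wy":0,"wz":0},{"fingers":1,"tx":0,"ty":-0.84,"tz":0,"wx":0,"wy":0,"wz":0},{"fingers":1,"tx":0,"ty":-0.84,"tz":0,"wx":0,"wy":0,"wz":0}]'
python3 -m jog '[{"fingers":1,"tx":0,"ty":-0.84,"tz":0,"wx":0,"wy":0,"wz":0},{"fingers":1,"tx":0,"ty":-0.84,"tz":0,"wx":0,"wy":0,"wz":0},{"fingers":1,"tx":0,"ty":-0.84,"tz":0,"wx":0,"wy":0,"wz":0},{"fingers":1,"tx":0,"ty":-0.84,"tz":0,"wx":0,"wy":0,"wz":0},{"fingers":1,"tx":0,"ty":-0.84,"tz":0,"wx":0,"wy":0,"wz":0}]'
python3 st.py '[.452,.349,.255]'
python3 sn.py e
python3 - <<'E'
from bench import *
import cv2,numpy as np
t=snapshot("top")[:,:,::-1]; cv2.imwrite("pics/et.png",t); s=cv2.imread("pics/es.png")
a=cv2.resize(t[160:270,240:360],None,fx=4,fy=4,interpolation=cv2.INTER_CUBIC)
b=cv2.resize(s[160:270,220:310],None,fx=3.5,fy=3.5,interpolation=cv2.INTER_CUBIC)
im=np.zeros((440,800,3),np.uint8); im[:,:480]=a; im[:385,485:800]=b
cv2.imwrite("pics/p7.png",cv2.convertScaleAbs(im,alpha=1.6))
E
```

```text
time: 5.98
position: [0.4876, 0.0511, 0.3735]
ee_rot: [3.134, 0.177, 0.02]
force: [0.3, -0.3, 0.1]
opening: 0.0002
time: 6.4
position: [0.4773, 0.1512, 0.3731]
ee_rot: [3.133, 0.179, 0.021]
force: [-0.5, 0.3, -0.9]
opening: 0.0001
time: 6.82
position: [0.4667, 0.2506, 0.3724]
ee_rot: [3.131, 0.18, 0.022]
force: [0.9, -1.0, -0.4]
opening: -0.0003
t 6.8167 pos [0.4667 0.2506 0.3724] tip [0.4691 0.2499 0.1994] f [ 0.873  -0.9687 -0.3549] q [ 0.3647  0.2259  1.6576 -0.0093  1.2465  1.8237]
shift [-0.041 -0.834  0.973] yaw 0.1147338169507713
```

View pics/p7.png

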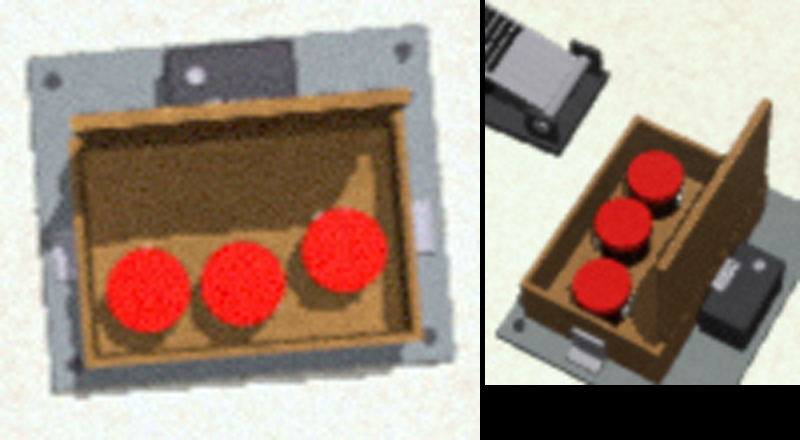

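```bash
python3 - <<'E'
from h import *
ex=np.array([np.cos(.1),np.sin(.1),0]);cr=np.array([.6058,-.031,.07])
def T(x,y): return 240+x/4,160+y/4
def S(x,y): return 220+(x-485)/3.5,160+y/3.5
for p in((75,124),(410,97),(242,110.5)):
    X=onz("top",*T(*p),.197);print(X,np.degrees(np.arcsin((X-cr)@ex/.127)))
print(tri(T(75,124),S(769,103)),tri(T(410,97),S(660,266)))
E
python3 ang.py e|tail -1
```

```text
[0.59654372 0.05124782 0.197     ] -0.4506824326501898
[ 0.6138544  -0.11463094  0.197     ] -0.15113443981422822
[ 0.60520654 -0.03157048  0.197     ] -0.2920970096190233
(array([0.59811926, 0.05252525, 0.18803536]), [np.float64(0.0010881645753629604), np.float64(0.0010881645753628491)]) (array([ 0.61441969, -0.11465904,  0.19446559]), [np.float64(0.00040289412492015245), np.float64(0.00040289412491986443)])
e angle from upright (+back) nan
  return _methods._mean(a, axis=axis, dtype=dtype,
  ret = ret.dtype.type(ret / rcount)
```

Top camera: -0.3°; wrist camera: +1.2°. Both are within about 1° of upright, and the jars are undisturbed. On to the pedal: above it, then down in steps.

```bash
python3 -m jog '[{"fingers":1,"tx":-0.04,"ty":-0.83,"tz":0,"wx":0,"wy":0,"wz":0},{"fingers":1,"tx":-0.04,"ty":-0.83,"tz":0,"wx":0,"wy":0,"wz":0},{"fingers":1,"tx":-0.04,"ty":-0.83,"tz":0.2,"wx":0,"wy":0,"wz":0},{"fingers":1,"tx":-0.04,"ty":-0.83,"tz":0.5,"wx":0,"wy":0,"wz":0},{"fingers":1,"tx":-0.04,"ty":-0.83,"tz":0.8,"wx":0,"wy":0,"wz":0},{"fingers":1,"tx":-0.04,"ty":-0.83,"tz":0.97,"wx":0,"wy":0,"wz":0},{"fingers":1,"tx":-0.04,"ty":-0.83,"tz":0.97,"wx":0,"wy":0,"wz":0},{"fingers":1,"tx":-0.04,"ty":-0.83,"tz":0.97,"wx":0,"wy":0,"wz":0}]'
python3 st.py '[.452,.349,.238]'
python3 sn.py f
python3 -c "
import cv2,numpy as np
s=cv2.imread('pics/fs.png')[90:180,270:365];w=cv2.imread('pics/fw.png')
im=np.zeros((380,800,3),np.uint8);im[:379,:400]=cv2.resize(s,(400,379),interpolation=cv2.INTER_CUBIC);im[:300,400:]=cv2.resize(w,(400,300));cv2.imwrite('pics/p8.png',cv2.convertScaleAbs(im,alpha=1.4))"
```

```text
time: 7.63
position: [0.4525, 0.3465, 0.255]
ee_rot: [3.131, 0.174, 0.018]
force: [1.0, 0.6, -0.2]
opening: 0.0002
t 7.6333 pos [0.4525 0.3465 0.255 ] tip [0.4545 0.3456 0.082 ] f [ 0.9676  0.5725 -0.2467] q [ 0.535   0.3886  1.7379 -0.0124  1.0076  2.0016]
shift [-0.003 -0.022  0.142] yaw 0.11083540259302767
```

View pics/p8.png

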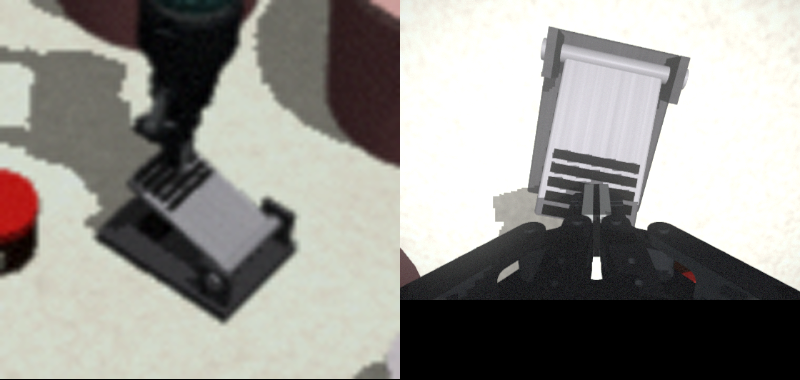

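The fingertips (wrist view, about (596,190)) are over the ribbed pad and centred on the pedal. Pressing.

```bash
python3 -m jog '[{"fingers":1,"tx":0,"ty":0,"tz":0.07,"wx":0,"wy":0,"wz":0},{"fingers":1,"tx":0,"ty":0,"tz":0.12,"wx":0,"wy":0,"wz":0},{"fingers":1,"tx":0,"ty":0,"tz":0.16,"wx":0,"wy":0,"wz":0},{"fingers":1,"tx":0,"ty":0,"tz":0.2,"wx":0,"wy":0,"wz":0},{"fingers":1,"tx":0,"ty":0,"tz":0.23,"wx":0,"wy":0,"wz":0},{"fingers":1,"tx":0,"ty":0,"tz":0.26,"wx":0,"wy":0,"wz":0},{"fingers":1,"tx":0,"ty":0,"tz":0.29,"wx":0,"wy":0,"wz":0},{"fingers":1,"tx":0,"ty":0,"tz":0.29,"wx":0,"wy":0,"wz":0},{"fingers":1,"tx":0,"ty":0,"tz":0.29,"wx":0,"wy":0,"wz":0}]'
python3 st.py '[.452,.349,.217]'
```

```text
time: 8.48
position: [0.4527, 0.3477, 0.223]
ee_rot: [3.134, 0.174, 0.022]
force: [-4.6, 0.5, 7.8]
opening: 0.0
t 8.4833 pos [0.4527 0.3477 0.223 ] tip [0.4551 0.3474 0.0501] f [-4.5872  0.5423  7.761 ] q [ 0.5359  0.4247  1.7746 -0.0105  0.9312  2.0023]
shift [-0.005 -0.012  0.05 ] yaw 0.11066845119549443
```

Force is 7.8 N and rising as the spring would, so it is not at the stop yet. Going deeper in small steps.

```bash
python3 -m jog '[{"fingers":1,"tx":0,"ty":0,"tz":0.02,"wx":0,"wy":0,"wz":0},{"fingers":1,"tx":0,"ty":0,"tz":0.04,"wx":0,"wy":0,"wz":0},{"fingers":1,"tx":0,"ty":0,"tz":0.05,"wx":0,"wy":0,"wz":0},{"fingers":1,"tx":0,"ty":0,"tz":0.05,"wx":0,"wy":0,"wz":0}]'
python3 -m jog '[{"fingers":1,"tx":0,"ty":0,"tz":0.02,"wx":0,"wy":0,"wz":0},{"fingers":1,"tx":0,"ty":0,"tz":0.03,"wx":0,"wy":0,"wz":0},{"fingers":1,"tx":0,"ty":0,"tz":0.03,"wx":0,"wy":0,"wz":0},{"fingers":1,"tx":0,"ty":0,"tz":0.03,"wx":0,"wy":0,"wz":0}]'; python3 st.py '[.452,.349,.217]'
```

```text
time: 8.82
position: [0.4521, 0.3477, 0.2185]
ee_rot: [3.135, 0.174, 0.021]
force: [-4.0, -0.9, 11.7]
opening: 0.0004
time: 9.15
position: [0.4519, 0.3478, 0.2181]
ee_rot: [3.135, 0.175, 0.023]
force: [-4.7, -3.2, 21.5]
opening: -0.0002
t 9.15 pos [0.4519 0.3478 0.2181] tip [0.4544 0.3476 0.0452] f [-4.7409 -3.1852 21.4724] q [ 0.5366  0.4296  1.7816 -0.0101  0.9183  2.0023]
shift [ 0.002 -0.01   0.009] yaw 0.11123552119594662
```

It moved only 0.4 mm further while the force rose from 11.7 to 21.5 N at tip z 0.045, so this is the stop. Holding for over a second, then releasing and moving clear.

```bash
python3 -m jog '[{"fingers":1,"tx":0,"ty":0,"tz":0.025,"wx":0,"wy":0,"wz":0},{"fingers":1,"tx":0,"ty":0,"tz":0.025,"wx":0,"wy":0,"wz":0},{"fingers":1,"tx":0,"ty":0,"tz":0.025,"wx":0,"wy":0,"wz":0},{"fingers":1,"tx":0,"ty":0,"tz":0.025,"wx":0,"wy":0,"wz":0},{"fingers":1,"tx":0,"ty":0,"tz":0.025,"wx":0,"wy":0,"wz":0},{"fingers":1,"tx":0,"ty":0,"tz":0.025,"wx":0,"wy":0,"wz":0},{"fingers":1,"tx":0,"ty":0,"tz":0.025,"wx":0,"wy":0,"wz":0},{"fingers":1,"tx":0,"ty":0,"tz":0.025,"wx":0,"wy":0,"wz":0},{"fingers":1,"tx":0,"ty":0,"tz":0.025,"wx":0,"wy":0,"wz":0},{"fingers":1,"tx":0,"ty":0,"tz":0.025,"wx":0,"wy":0,"wz":0}]'
python3 -m jog '[{"fingers":1,"tx":0,"ty":0,"tz":-0.05,"wx":0,"wy":0,"wz":0},{"fingers":1,"tx":0,"ty":0,"tz":-0.1,"wx":0,"wy":0,"wz":0},{"fingers":1,"tx":0,"ty":0,"tz":-0.17,"wx":0,"wy":0,"wz":0},{"fingers":1,"tx":0,"ty":0,"tz":-0.25,"wx":0,"wy":0,"wz":0},{"fingers":1,"tx":0,"ty":0,"tz":-0.5,"wx":0,"wy":0,"wz":0},{"fingers":1,"tx":0,"ty":0,"tz":-0.9,"wx":0,"wy":0,"wz":0},{"fingers":1,"tx":0,"ty":0,"tz":-0.9,"wx":0,"wy":0,"wz":0},{"fingers":1,"tx":0,"ty":0,"tz":-0.9,"wx":0,"wy":0,"wz":0}]'
python3 sn.py g
python3 - <<'E'
from bench import *
import cv2,numpy as np
t=snapshot("top")[:,:,::-1];s=cv2.imread("pics/gs.png"); t0=cv2.imread("pics/et.png")
im=np.zeros((600,800,3),np.uint8)
im[:300,:400]=cv2.resize(s,(400,300)); im[:300,400:]=cv2.resize(t,(400,300))
im[300:,:400]=cv2.resize(s[105:265,205:365][:120],(400,300),interpolation=cv2.INTER_CUBIC); im[300:,400:]=cv2.resize(t[160:265,230:370],(400,300),interpolation=cv2.INTER_CUBIC)
cv2.imwrite("pics/p9.png",cv2.convertScaleAbs(im,alpha=1.5))
print("panel diff top",np.abs(t[165:260,245:355].astype(int)-t0[165:260,245:355]).mean(),sense()["force"])
E
```

```text
time: 9.98
position: [0.4517, 0.3477, 0.2182]
ee_rot: [3.135, 0.175, 0.025]
force: [-5.0, -3.3, 20.9]
opening: -0.0
time: 10.65
position: [0.4503, 0.3484, 0.3294]
ee_rot: [-3.134, -0.175, -0.032]
force: [0.1, 0.2, -0.7]
opening: -0.0001
panel diff top 3.7674003189792664 [ 0.25558122 -1.10990364  0.08507008]
```

View pics/p9.png

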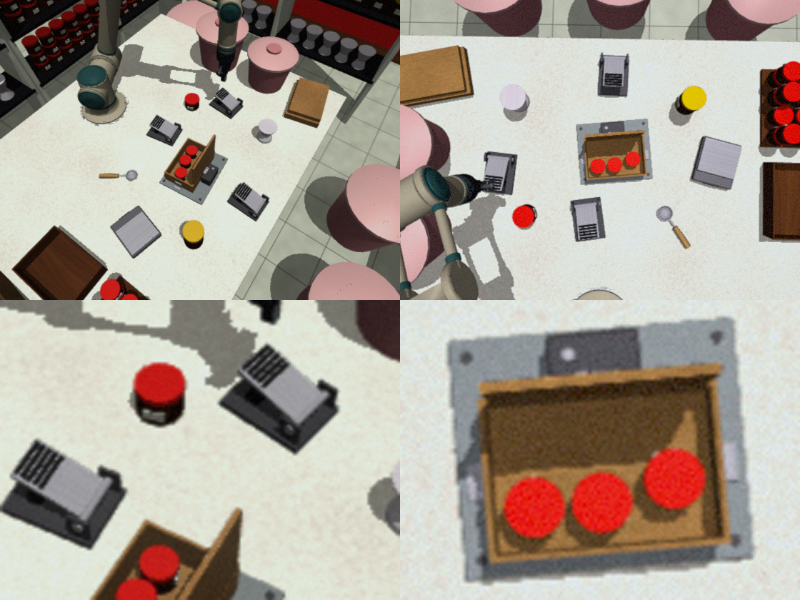

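The pedal is back up (crop at (290,385), same slope as the untouched one). The panel is upright and unchanged, and everything else is in place. The arm is clear with no contact force.

```bash
python3 -c "
from bench import *
print(finish_job())"
```

```text
the job is handed in; nothing more can be done
None
```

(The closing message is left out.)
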